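# Light-cure the white dental cast for five timer steps

## Robot

A 6-joint arm with a two-finger parallel gripper is mounted at the origin on a cart in front of the work surface, level with it; the furniture and walls round the work are solid. World frame = base frame: x ahead of the robot, y to its left, z up, the work surface at z = 0. Lengths are in m, angles in rad, forces in N, time in s.
With the tool pointing down it reaches from about 0.425 to 0.95 m from the base axis. Payload 14.7 kg.
Tool frame: the origin (TCP) lies on the centre line of the jaws, within the pads' length; the fingertips stand 25 mm ahead of it and the grasp point (between the pads) lies 6 mm ahead of it; z points along the fingers, y is the line along which they close (so a half turn about z gives the same grasp; the last joint's range is limited). The gripper opens to 85 mm and grips with 20 to 120 N. Pads are 22 mm wide; open, the fingers measure 114 mm over their backs; the gripper's body (76 mm by 85 mm) begins 54 mm behind the grasp point. The pads swing forward as they close: fully open they stand 13 mm farther back than shut.
Start: joints at [-1.314, 0.48, 1.596, -0, 1.065, -0.047], TCP at [0.194, -0.62, 0.256] pointing down, gripper open.
Joint ranges: [-2.75, 2.75], [-0.82, 2.05], [0.23, 2.67], [-1.56, 4.7], [0.09, 2.69], [-2.92, 2.92]. Speed limits (rad/s): [1.89, 1.89, 2.39, 3.01, 3.01, 3.01].

## Interface

Orientations are given as a rotation vector (axis times angle).
In Python, from rig import robot, eyes gives the robot as it stands (robot), with the cameras (eyes).
- The arm moves only by the shell command python3 inch.py [OPENING], which reads ROWS from standard input. ROWS is a JSON list that holds a single list of rows (three levels of brackets), with 1 to 5 rows, each of 6 numbers: dx, dy, dz in m, then a rotation vector rx, ry, rz in rad; each row shifts and turns the commanded pose from where the row before left it, along the tool's axes as they then stand; what a row does not reach is not made up. A row lasts 1/10 s, in which the tool goes at most 0.05 m and 0.15 rad, less where a joint would pass 70% of its speed; a pose out of reach is approached as far as the arm can. OPENING is the finger opening in m, set as the command begins (- or left out keeps the last). The fingers move at their own pace and stop on an object; the grip force is fixed at half the most. Time passes only in rows, so rows that do not move let the fingers close. It prints the time, the measured TCP pose, the force, the opening and the grip force at its end. Input that does not fit is refused with a message, and nothing moves.
- robot.get_obs(): the state, without advancing time (a new reading comes with each control period).
- eyes.get_image(name): name is "scene" or "top" or "wrist"; returns a dict with "image" (384x512x3 uint8, blue, green, red), "fx", "fy", "cx", "cy" (pixels), "rvec" (rotation vector, rad) and "tvec" (3), from world to camera coordinates, as OpenCV has them. Camera axes: x right, y down, z forward; pixel columns grow to the right and rows downward; lengths in m; the calibration is good to about 2 mm. A picture is of the moment at which its call begins. There is no depth.
- robot.close_job(): hands the job in; it is judged then, once.
The state is a dict: "time_s": time; "qpos": joint angles; "qd": joint speeds; "tau": joint torques, N m; "eef_pos": TCP position; "tool_rot": TCP orientation; "contact_force": force on the tool from outside, world axes, zero at the start; "ft_torque": the same for the moment, N m; "width": finger opening in m; "grasp_force": force on a finger pad.
Only numpy, scipy, OpenCV 4.12 (cv2) and the standard library are available. Lean on these libraries where they do the work, as an engineer would, in place of code of your own. Each camera call takes 0.05 s, during which the arm holds its last target. There are 200 camera calls.

## Task

Cure the white dental cast: set it gently on its base in the open tray drawer of the light-curing unit and push the drawer fully shut. Then turn the timer dial clockwise, counting the clicks, until its white pointer stands at the fifth mark after the red zero mark (the red mark itself is not counted), and finally press the green start button all the way down and let go. Do not press start before that, and leave the yellow cast, the brown bottle and the red-lidded jar where they stand.

Things in the scene. Friction and masses are not known exactly. Their poses are not given: they have to be found in the camera images.
- unit: White fixed box, the light-curing unit: 130 (x) x 240 (y) x 80 mm high; origin under its centre on the bench; x axis from its front face (x = -65 mm) to its back, y to the left seen from the front, z up. On its level top (z = 80 mm) stand the dial at (x -10, y +50) and the start button at (x -10, y -65).
- drawer (a joint): Opening of the unit's tray drawer, m: 0 shut, 0.10 fully open; it slides out along the unit's -x. It stands nearly fully open at the start (0.09 to 0.10), stays where it is left, and moves at about 2 N.
- tray (a point): Centre of the top face of the drawer's grey tray floor, 12 mm above the bench; axes as the unit's; moves with the drawer. Inside, the tray spans x -46 to +43, y -60 to +60 mm; side and rear walls 3 mm thick, 16 mm above the floor; white front panel 8 mm thick, 7 to 53 mm above the bench. Fully open, the rear wall is 11 mm ahead of the unit's front face, so the whole tray is clear.
- drawer_pull (a point): Middle of the outer face of the black pull ridge on the drawer's front panel, 42 mm above the bench; the ridge is 80 mm long (y), 10 mm high and stands 9 mm out from the panel. Push here along the unit's +x to shut the drawer.
- dial (a joint): Angle of the timer dial, rad, growing clockwise seen from above, from 0 (pointer at the red mark) to 3.351 (8 clicks; stops at both ends). It clicks every 0.41888 rad (24 degrees); the fifth mark is 2.094. At the start it rests at click 0, 1 or 2. A sprung detent (about 0.1 N m to leave a click) pulls it to the nearest click when let go.
- dial_grip (a point): On the dial's axis, 100 mm above the bench. Black dial: round skirt, diameter 48, 82 to 90 mm above the bench; on it a bar grip 40 long, 12 thick, 90 to 112 mm above the bench. A white line on the bar is the pointer; this point's y axis points along it (the unit's +y at joint 0) and turns with it. Marks 34 mm from the axis: red for 0, then eight white ones clockwise, 24 degrees apart.
- start (a joint): Travel of the green start button, m: 0 up, 0.006 fully down; sprung, about 4 N at the bottom; it comes up when let go.
- start_top (a point): Centre of the top face of the green start button, 28 mm diameter; it is pressed straight down.
- cast_white: White plaster dental cast, 68 x 66 x 29 mm: teeth on a base whose upright sides run from 2 to 15 mm height. Origin at the middle of the underside. Grip the base across its two flat parallel faces, 54 mm apart: their normal lies at 110 degrees from the body's x axis towards y (the rear face, 64 long, at the + end; the front face 28 long), middle of the grip at x +3, y -3 mm. 50 to 100 g.
- cast_yellow: Bystander: cream-yellow plaster dental cast of the same kind, 66 x 68 x 29 mm; origin at the centre of its underside.
- brown_bottle: Bystander: small brown bottle with black cap, 40 mm diameter, 62 mm high; origin at the centre of its underside.
- red_jar: Bystander: small white jar with red lid, 41 mm diameter, 44 mm high; origin at the centre of its underside.

How it is judged:
By the outcome, as a careful person would: the job done as asked, in the order asked, and still so for the second after the job is handed in, with the robot touching nothing.
It also fails if it takes over 72 s, if anything falls off the work surface, if the arm or the gripper's body presses on something with over 40 N, if the wrist force passes 120 N, or if a joint passes its speed limit or range.

## Working session

There is one attempt and no reset: what is moved stays moved. The work goes in short steps, Python scripts to look and compute and a shell command to move; the robot and the scene stay as the last step left them, time stands still between calls to the robot, and variables do not carry over. Pictures are saved under pics/ and viewed, at most 10 in all, crops included, and the job is handed in when it is done.

```bash
ls; mkdir -p pics
python3 - <<'E'
from rig import robot, eyes
import cv2,numpy as np
o=robot.get_obs();print({k:np.round(v,3) for k,v in o.items()})
for n in("scene","top"):
    d=eyes.get_image(n);cv2.imwrite(f"pics/{n}0.png",d["image"]);print(n,d["fx"],d["cx"],d["cy"],d["rvec"],d["tvec"])
E
```

```text
inch.py
pics
rig.py
{'time_s': np.float64(0.0), 'qpos': array([-1.314,  0.481,  1.597, -0.   ,  1.065, -0.047]), 'qd': array([-0.   ,  0.001,  0.001,  0.001,  0.001, -0.001]), 'tau': array([ 1.0000e-03, -9.5066e+01, -4.3019e+01,  0.0000e+00,  1.2000e-02,
       -0.0000e+00]), 'eef_pos': array([ 0.194, -0.62 ,  0.256]), 'tool_rot': array([-3.104, -0.475,  0.   ]), 'contact_force': array([-0.099, -0.086,  0.356]), 'ft_torque': array([-0.002, -0.025, -0.018]), 'grasp_force': np.float64(0.0), 'width': np.float64(0.085)}
scene 484.09782742439444 254.83884644595463 194.1592905319254 [ 0.17223534 -2.85264496  1.17465235] [0.56303032 0.10535428 1.4551887 ]
top 389.9367941505248 254.44519634843465 191.41618801256607 [ 2.14400502 -2.20582829  0.08589708] [0.0090674  0.58189258 1.10396364]
```

View pics/top0.png

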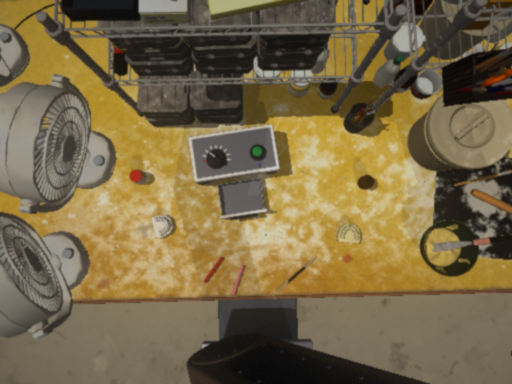

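View pics/scene0.png

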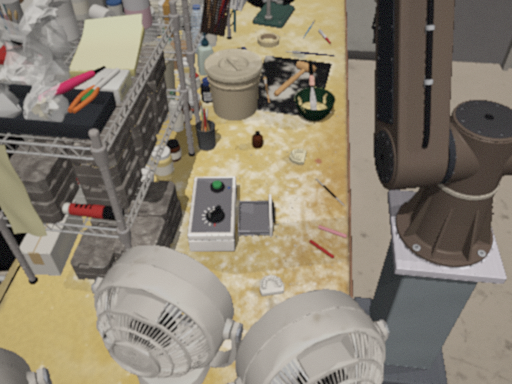

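Top view: the unit is at about (233,153), with the dial at (216,158), the button at (257,152) and the open tray at (243,197). One cast is at (162,226), apparently the white one, and the other at (349,233). The bottle is at (366,182) and the jar at (137,176). The scene view agrees. Next I'll measure positions from rays and check the cast colours.

```bash
cat > h.py <<'E'
from rig import robot, eyes
import cv2,numpy as np
from scipy.spatial.transform import Rotation as R
def grab(n): return eyes.get_image(n)
def rays(d,uv):
    K=np.array([[d["fx"],0,d["cx"]],[0,d["fy"],d["cy"]],[0,0,1.]])
    uv=np.atleast_2d(np.float64(uv)); M=R.from_rotvec(np.ravel(d["rvec"])).as_matrix()
    r=np.c_[uv,np.ones(len(uv))]@np.linalg.inv(K).T@M
    return -M.T@np.ravel(d["tvec"]), r/np.linalg.norm(r,axis=1)[:,None]
def plane(d,uv,z):
    c,r=rays(d,uv); return c+r*((z-c[2])/r[:,2])[:,None]
def proj(d,p):
    K=np.array([[d["fx"],0,d["cx"]],[0,d["fy"],d["cy"]],[0,0,1.]])
    return cv2.projectPoints(np.float64(p).reshape(-1,3),np.float64(d["rvec"]),np.float64(d["tvec"]),K,None)[0][:,0]
def meet(obs): # [(d,uv)]
    A=np.zeros((3,3));b=np.zeros(3)
    for d,uv in obs:
        c,r=rays(d,uv);P=np.eye(3)-np.outer(r[0],r[0]);A+=P;b+=P@c
    return np.linalg.solve(A,b)
def blobs(d,lo,hi,amin=15,roi=None):
    m=cv2.inRange(cv2.cvtColor(d["image"],cv2.COLOR_BGR2HSV),lo,hi)
    if roi: k=np.zeros_like(m);k[roi[1]:roi[3],roi[0]:roi[2]]=255;m&=k
    n,l,s,c=cv2.connectedComponentsWithStats(m)
    return [(c[i],s[i]) for i in range(1,n) if s[i,4]>=amin],l
E
python3 - <<'E'
from h import *
t=grab("top");s=grab("scene")
f=lambda d,p,z:np.round(plane(d,[p],z)[0],3)
for n,a,b,z in [("castL",(162,226),(271,285),.015),("castR",(349,233),(297,157),.015),("dial",(216,158),(214,214),.1),("button",(257,152),(217,186),.09),("bottle",(366,182),(257,140),.03),("jar",(137,176),None,.04),("tray",(243,198),(256,217),.012)]:
    print(n,f(t,a,z),b and f(s,b,z),b and np.round(meet([(t,a),(s,b)]),3))
for d,p in((t,(162,226)),(t,(349,233)),(s,(271,285)),(s,(297,157))):
    c=d["image"][p[1]-14:p[1]+14,p[0]-16:p[0]+16].reshape(-1,3).astype(int);i=np.argsort(-c.sum(1))[:100];print(c[i].mean(0))
a=t["image"][115:250,115:285];cv2.imwrite("pics/c1.png",cv2.resize(a,None,fx=4.4,fy=4.4,interpolation=cv2.INTER_CUBIC))
E
```

```text
castL [0.49  0.264 0.015] [0.49  0.27  0.015] [0.49  0.265 0.009]
castR [ 0.454 -0.277  0.015] [ 0.453 -0.263  0.015] [ 0.454 -0.281 -0.   ]
dial [0.67  0.094 0.1  ] [0.67  0.109 0.1  ] [0.673 0.096 0.085]
button [ 0.685 -0.018  0.09 ] [ 0.684 -0.014  0.09 ] [ 0.685 -0.018  0.086]
bottle [ 0.599 -0.33   0.03 ] [ 0.599 -0.32   0.03 ] [ 0.6   -0.332  0.02 ]
jar [0.635 0.328 0.04 ] None None
tray [0.565 0.027 0.012] [0.56  0.028 0.012] [0.563 0.027 0.011]
[172.09 192.87 202.11]
[123.1  179.67 197.36]
[196.44 204.7  209.83]
[169.52 197.89 208.53]
```

View pics/c1.png

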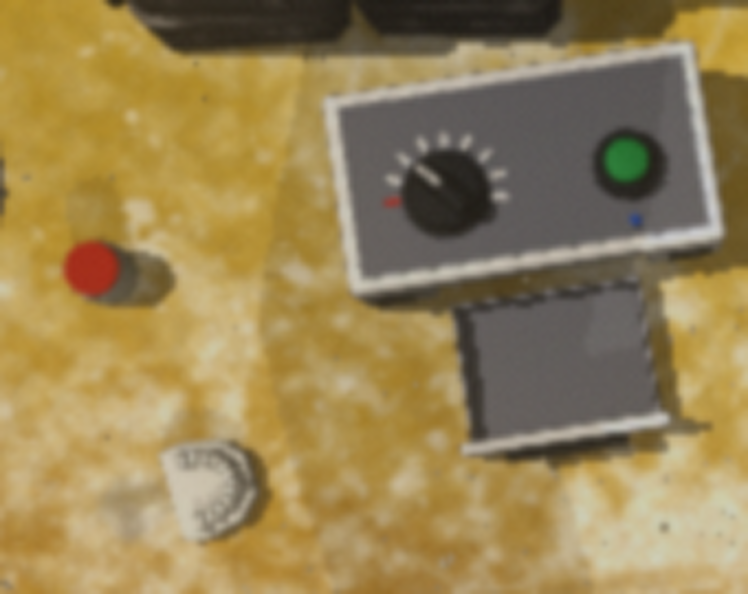

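The left cast is the white one, and the pointer is near click 2. I'll move the arm over the white cast, arcing out round the base.

```bash
echo '[[[0.04,-0.03,0,0,0,0],[0.04,-0.03,0,0,0,0],[0.04,-0.03,0,0,0,0],[0.04,-0.03,0,0,0,0],[0.04,-0.03,0,0,0,0]]]' | python3 inch.py 0.085
echo '[[[0.04,-0.03,0,0,0,0],[0.04,-0.03,0,0,0,0],[0.04,-0.03,0,0,0,0],[0.04,-0.03,0,0,0,0],[0.04,-0.03,0,0,0,0]]]' | python3 inch.py
echo '[[[0.01,-0.045,0,0,0,0],[0.01,-0.045,0,0,0,0],[0.01,-0.045,0,0,0,0],[0.01,-0.045,0,0,0,0],[0.01,-0.045,0,0,0,0]]]' | python3 inch.py
echo '[[[0.01,-0.045,0,0,0,0],[0.01,-0.045,0,0,0,0],[0.01,-0.045,0,0,0,0],[0.01,-0.045,0,0,0,0],[0,0,0,0,0,0]]]' | python3 inch.py
python3 - <<'E'
from h import *
o=robot.get_obs();print(o["time_s"],o["eef_pos"],o["qpos"]);print(R.from_rotvec(o["tool_rot"]).as_matrix().round(3))
d=grab("wrist");cv2.imwrite("pics/w1.png",d["image"]);print(d["fx"],rays(d,[[256,192]]))
np.save("w1.npy",d,allow_pickle=True)
E
```

```text
time_s: 0.7
eef_pos: [0.3411, -0.4155, 0.2563]
tool_rot: [3.105, 0.475, 0.0]
contact_force: [1.9, 0.4, -0.1]
width: 0.0849
grasp_force: 0.0
time_s: 1.2
eef_pos: [0.4873, -0.2125, 0.2564]
tool_rot: [3.105, 0.475, 0.0]
contact_force: [0.6, -0.6, 0.2]
width: 0.085
grasp_force: 0.0
time_s: 1.7
eef_pos: [0.4663, 0.0171, 0.2564]
tool_rot: [3.105, 0.475, 0.0]
contact_force: [0.8, -0.3, -0.5]
width: 0.0853
grasp_force: 0.0
time_s: 2.2
eef_pos: [0.4505, 0.2037, 0.2563]
tool_rot: [-3.103, -0.482, -0.001]
contact_force: [0.6, -0.1, 0.7]
width: 0.0849
grasp_force: 0.0
2.2 [0.45051798 0.20366919 0.25634228] [3.62563138e-01 2.62834036e-01 1.94560567e+00 1.23117520e-03
 9.32276368e-01 1.62463994e+00]
[[ 0.953  0.303  0.   ]
 [ 0.303 -0.953  0.001]
 [ 0.001 -0.001 -1.   ]]
322.94795727151933 (array([0.53120287, 0.2291322 , 0.37398114]), array([[-0.32428468, -0.08450587, -0.94217738]]))
```

View pics/w1.png

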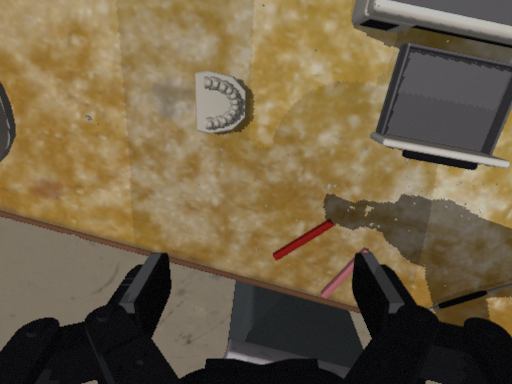

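The wrist view shows the white cast at (220,102), its flat rear edge running from (196,72) to (198,132). The tray is at (448,100). I'll move nearer for a second view, then measure from both.

```bash
echo '[[[0.01,-0.03,0.03,0,0,0],[0.01,-0.03,0.03,0,0,0],[0,0,0,0,0,0],[0,0,0,0,0,0]]]' | python3 inch.py
cat > cast.py <<'E'
from h import *
d2=grab("wrist");np.save("w2.npy",d2,allow_pickle=True);cv2.imwrite("pics/w2.png",d2["image"])
d1=np.load("w1.npy",allow_pickle=True).item()
o=robot.get_obs();print(o["time_s"],o["eef_pos"])
T=R.from_rotvec(o["tool_rot"]).as_matrix()
P=[]
for d in(d1,d2):
    g=proj(d,[[.49,.265,.012]])[0].astype(int)
    b,l=blobs(d,(0,0,90),(179,75,255),200,(max(g[0]-70,0),max(g[1]-70,0),g[0]+70,g[1]+70))
    i=max(range(len(b)),key=lambda k:b[k][1][4]);c,s=b[i]
    m=np.uint8(l==l[tuple(np.argwhere(l>0)[0])]) if len(b)==1 else np.uint8((l>0)&(cv2.floodFill(np.uint8(l>0),None,tuple(np.int32(c).tolist()),2)[1]==2))
    m=cv2.morphologyEx(m,cv2.MORPH_CLOSE,np.ones((9,9)));m=cv2.morphologyEx(m,cv2.MORPH_OPEN,np.ones((5,5)))
    ct=max(cv2.findContours(m,0,1)[0],key=cv2.contourArea)
    h=cv2.convexHull(ct);print("g",g,"n",len(b),"area",cv2.contourArea(h),s)
    for z in(.002,.015):
        w=np.float32(plane(d,h[:,0],z)[:,:2])
        # longest hull run: rear edge
        ap=cv2.approxPolyDP(w.reshape(-1,1,2),.004,True)[:,0]
        e=np.roll(ap,-1,0)-ap;k=np.argsort(-np.linalg.norm(e,axis=1))[:3]
        r=cv2.minAreaRect(w*1000);print(z,"rect",np.round(r[0]),np.round(r[1]),round(r[2],1))
        for j in k: print("  edge",ap[j].round(4),(ap[j]+e[j]).round(4),np.linalg.norm(e[j]).round(4),np.degrees(np.arctan2(e[j][1],e[j][0])).round(1))
    ap=cv2.approxPolyDP(h,4,True)[:,0];print(ap.tolist());P.append(ap)
E
python3 cast.py
```

```text
time_s: 2.65
eef_pos: [0.4519, 0.2616, 0.1957]
tool_rot: [3.104, 0.476, -0.003]
contact_force: [-0.1, -0.8, 0.3]
width: 0.0854
grasp_force: 0.0
2.7 [0.45238781 0.2613787  0.19644065]
g [218 105] n 2 area 7048.0 [ 148   41  106  108 4426]
0.002 rect [489. 280.] [ 89. 127.] 32.0
  edge [0.5001 0.3463] [0.5573 0.2483] 0.1135 -59.7
  edge [0.5573 0.2483] [0.485  0.2355] 0.0734 -170.0
  edge [0.4389 0.2788] [0.4637 0.3391] 0.0652 67.7
0.015 rect [490. 278.] [ 86. 122.] 32.0
  edge [0.5012 0.3422] [0.5564 0.2476] 0.1096 -59.7
  edge [0.5564 0.2476] [0.4866 0.2353] 0.0709 -170.0
  edge [0.4421 0.2771] [0.466  0.3353] 0.0629 67.7
[[252, 47], [244, 117], [232, 129], [197, 144], [150, 107], [150, 72]]
g [269 130] n 3 area 7543.0 [ 199   60  114  119 5172]
0.002 rect [491. 270.] [ 73. 124.] 45.7
  edge [0.48   0.3322] [0.5533 0.2607] 0.1024 -44.3
  edge [0.5571 0.2487] [0.4852 0.2325] 0.0737 -167.3
  edge [0.4395 0.28  ] [0.4615 0.3276] 0.0525 65.2
0.015 rect [493. 271.] [ 70. 118.] 45.7
  edge [0.4822 0.3303] [0.5525 0.2618] 0.0982 -44.3
  edge [0.5561 0.2503] [0.4872 0.2348] 0.0706 -167.3
  edge [0.4434 0.2803] [0.4645 0.3259] 0.0503 65.2
[[310, 63], [300, 144], [285, 158], [240, 173], [199, 138], [199, 118], [296, 63]]
```

View pics/w2.png

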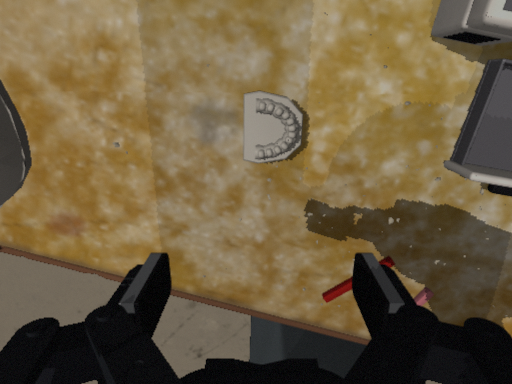

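The second view shows the cast at (272,128), rear edge at u≈244 and v 93–161. The mask took in pale bench spots, so I'll tighten it.

```bash
cat > cast2.py <<'E'
from h import *
d1,d2=[np.load(f"w{i}.npy",allow_pickle=True).item() for i in(1,2)]
h=cv2.cvtColor(d2["image"],cv2.COLOR_BGR2HSV)
for p in((250,128),(262,128),(248,150),(238,128),(220,100),(290,98),(299,130)):print(p,h[p[1],p[0]])
F=[]
for d,c in((d1,(210,102)),(d2,(255,128))):
    m=cv2.inRange(cv2.cvtColor(d["image"],cv2.COLOR_BGR2HSV),(0,0,100),(179,45,255))
    m=cv2.morphologyEx(m,cv2.MORPH_OPEN,np.ones((3,3)))
    ct=[k for k in cv2.findContours(m,0,1)[0] if cv2.pointPolygonTest(k,c,False)>=0]
    hl=cv2.convexHull(max(ct,key=cv2.contourArea)).astype(np.float32)
    print("rect",cv2.boundingRect(hl),cv2.approxPolyDP(hl,2.5,True)[:,0].tolist())
    for z in(.002,.015):
        w=plane(d,hl[:,0],z)[:,:2]; best=[]
        for a in np.arange(100,125,1.):
            u=np.array([np.cos(np.radians(a)),np.sin(np.radians(a))]);s=w@u;best.append((s.max()-s.min(),a,s.max(),s.min()))
        ap=cv2.approxPolyDP(np.float32(w).reshape(-1,1,2),.003,True)[:,0];e=np.roll(ap,-1,0)-ap;j=np.argmax(np.linalg.norm(e,axis=1))
        print(z,"width min",np.round(min(best),4),"edge",ap[j].round(4),(ap[j]+e[j]).round(4),np.degrees(np.arctan2(e[j][1],e[j][0])).round(1),np.linalg.norm(e[j]).round(4),"mean",((w.max(0)+w.min(0))/2).round(4))
E
python3 cast2.py
```

```text
(250, 128) [ 18  28 155]
(262, 128) [ 21  27 151]
(248, 150) [ 18  28 156]
(238, 128) [ 19  68 138]
(220, 100) [ 19  60 153]
(290, 98) [ 20  70 153]
(299, 130) [20 30 77]
rect (195, 71, 50, 62) [[196.0, 73.0], [208.0, 71.0], [232.0, 76.0], [244.0, 90.0], [244.0, 117.0], [233.0, 128.0], [215.0, 132.0], [197.0, 130.0]]
0.002 width min [5.440e-02 1.060e+02 1.471e-01 9.270e-02] edge [0.4547 0.2827] [0.5142 0.2986] 14.9 0.0616 mean [0.4889 0.2674]
0.015 width min [5.250e-02 1.060e+02 1.445e-01 9.200e-02] edge [0.4573 0.2808] [0.5148 0.2961] 14.9 0.0594 mean [0.4903 0.2661]
rect (243, 91, 59, 72) [[287.0, 97.0], [301.0, 114.0], [301.0, 123.0], [286.0, 148.0], [263.0, 161.0], [244.0, 159.0], [244.0, 94.0], [260.0, 91.0]]
0.002 width min [5.490e-02 1.050e+02 1.546e-01 9.970e-02] edge [0.4545 0.2802] [0.5137 0.2977] 16.4 0.0617 mean [0.4886 0.268 ]
0.015 width min [5.260e-02 1.050e+02 1.540e-01 1.014e-01] edge [0.4578 0.2805] [0.5145 0.2972] 16.4 0.0591 mean [0.4905 0.2688]
```

```bash
echo '[[[0.02,0.006,0.03,0,0,0.014],[0.0195,0.0055,0.03,0,0,0.014],[0,0,0.03,0,0,0],[0,0,0.03,0,0,0],[0,0,0,0,0,0]]]' | python3 inch.py
python3 - <<'E'
from h import *
o=robot.get_obs();T=R.from_rotvec(o["tool_rot"]).as_matrix();p=o["eef_pos"];print(p,o["width"],T[:,1])
print("err tool",T.T@(np.array([.4935,.2625,.04])-p))
d=np.load("w2.npy",allow_pickle=True).item()
# w2 was taken at this pose
p2=np.array([.45238781,.2613787,.19644065]);T2=R.from_rotvec([3.104,.476,-.003]).as_matrix()
for uv,y in(((164,254),.0425),((360,254),-.0425),((170,300),.0425),((352,254),-.0425)):
    c,r=rays(d,[uv]);c=T2.T@(c-p2);r=T2.T@r[0]
    for yy in(y,-y):print(uv,yy,c+r*(yy-c[1])/r[1])
g=grab("wrist");cv2.imwrite("pics/w3.png",g["image"])
E
```

```text
time_s: 3.2
eef_pos: [0.4924, 0.2608, 0.0744]
tool_rot: [3.111, 0.429, -0.006]
contact_force: [-0.4, -0.0, 0.4]
width: 0.0852
grasp_force: 0.0
[0.49236168 0.2607928  0.07440682] 0.08515679784152229 [ 2.70806478e-01 -9.62633500e-01  7.71753591e-04]
err tool [ 0.00169587 -0.0013617   0.03439927]
(164, 254) 0.0425 [ 0.15737116  0.0425     -0.241077  ]
(164, 254) -0.0425 [ 0.01195802 -0.0425      0.00629477]
(360, 254) -0.0425 [ 0.15602584 -0.0425     -0.23881312]
(360, 254) 0.0425 [0.01183409 0.0425     0.00653057]
(170, 300) 0.0425 [ 0.18244388  0.0425     -0.24222197]
(170, 300) -0.0425 [-0.01286159 -0.0425      0.00742819]
(352, 254) -0.0425 [ 0.16236925 -0.0425     -0.24960539]
(352, 254) 0.0425 [0.005426  0.0425    0.0174329]
```

View pics/w3.png

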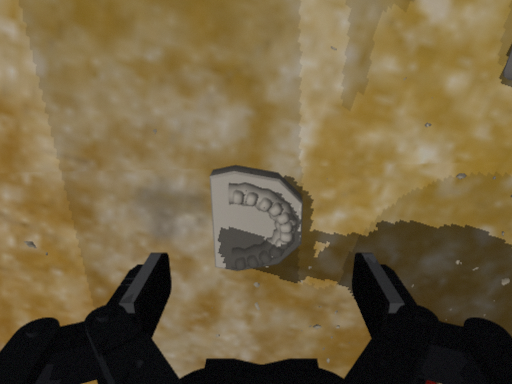

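The view shows the cast centred between the open fingers, which sit at u 165 and 357 with the cast spanning 213–302. The open fingertips are about 10 mm ahead of the TCP. I'll descend and grip.

```bash
echo '[[[0.0017,-0.0014,0.02,0,0,0],[0,0,0.02,0,0,0],[0,0,0.009,0,0,0],[0,0,0,0,0,0],[0,0,0,0,0,0]]]' | python3 inch.py
echo '[[[0,0,0,0,0,0],[0,0,0,0,0,0],[0,0,0,0,0,0],[0,0,0,0,0,0],[0,0,0,0,0,0]]]' | python3 inch.py 0.045
echo '[[[0,0,0,0,0,0],[0,0,0,0,0,0],[0,0,0,0,0,0]]]' | python3 inch.py
```

```text
time_s: 3.75
eef_pos: [0.4953, 0.2648, 0.0287]
tool_rot: [-3.111, -0.432, -0.002]
contact_force: [-0.7, 0.2, 0.9]
width: 0.0847
grasp_force: 0.0
time_s: 4.25
eef_pos: [0.4951, 0.2649, 0.0284]
tool_rot: [-3.111, -0.432, -0.002]
contact_force: [-1.2, -2.9, 14.5]
width: 0.0522
grasp_force: 60.2
time_s: 4.55
eef_pos: [0.4951, 0.2649, 0.0284]
tool_rot: [-3.111, -0.432, -0.002]
contact_force: [-1.9, -2.1, 16.0]
width: 0.0525
grasp_force: 60.2
```

Gripped at 60 N. I'll lift a little and check, while refining the unit and tray pose from the stored pictures.

```bash
echo '[[[0,0,-0.005,0,0,0],[0,0,-0.01,0,0,0],[0,0,-0.02,0,0,0],[0,0,-0.03,0,0,0],[0,0,-0.03,0,0,0]]]' | python3 inch.py
cat > unit.py <<'E'
from h import *
t=eyes.get_image("top");s=eyes.get_image("scene");w=np.load("w1.npy",allow_pickle=True).item()
def one(d,lo,hi,roi):
    b,_=blobs(d,lo,hi,8,roi);return max(b,key=lambda k:k[1][4])[0]
G=[one(d,(45,100,40),(80,255,255),r) for d,r in((t,(235,135,275,170)),(s,(200,170,235,200)))]
print("green",np.round(meet([(t,G[0]),(s,G[1])]),4), plane(t,[G[0]],.09).round(4),plane(s,[G[1]],.09).round(4))
# unit top rim: non-yellow region in top view
hsv=cv2.cvtColor(t["image"],cv2.COLOR_BGR2HSV);m=cv2.inRange(hsv,(0,0,60),(179,70,255));k=np.zeros_like(m);k[115:250,180:290]=255;m&=k
ct=max(cv2.findContours(cv2.morphologyEx(m,cv2.MORPH_CLOSE,np.ones((3,3))),0,1)[0],key=cv2.contourArea)
ap=cv2.approxPolyDP(ct,3,True)[:,0];print(ap.tolist())
print(np.round(plane(t,ap,.08),3)[:,:2].tolist())
E
python3 unit.py
python3 - <<'E'
import cv2
im=cv2.imread("pics/w1.png")[0:180,350:512];cv2.imwrite("pics/c2.png",cv2.resize(im,None,fx=3.3,fy=3.3))
E
```

```text
time_s: 5.05
eef_pos: [0.4943, 0.2646, 0.1237]
tool_rot: [3.112, 0.432, -0.001]
contact_force: [1.0, 0.3, -1.0]
width: 0.0517
grasp_force: 63.3
green [ 0.6866 -0.0181  0.092 ] [[ 0.6879 -0.018   0.09  ]] [[ 0.6862 -0.02    0.09  ]]
[[208, 116], [206, 122], [218, 131], [188, 138], [194, 180], [199, 183], [245, 177], [219, 184], [214, 190], [219, 191], [221, 218], [266, 211], [261, 190], [272, 185], [262, 184], [260, 175], [279, 168], [272, 125], [240, 128], [240, 121], [224, 122], [225, 117], [238, 115]]
[[0.793, 0.116], [0.776, 0.122], [0.749, 0.089], [0.732, 0.173], [0.614, 0.158], [0.605, 0.145], [0.618, 0.017], [0.601, 0.089], [0.584, 0.104], [0.581, 0.09], [0.507, 0.086], [0.522, -0.038], [0.581, -0.026], [0.594, -0.057], [0.597, -0.029], [0.622, -0.024], [0.64, -0.077], [0.762, -0.062], [0.756, 0.028], [0.776, 0.027], [0.774, 0.072], [0.789, 0.069], [0.793, 0.032]]
```

View pics/c2.png

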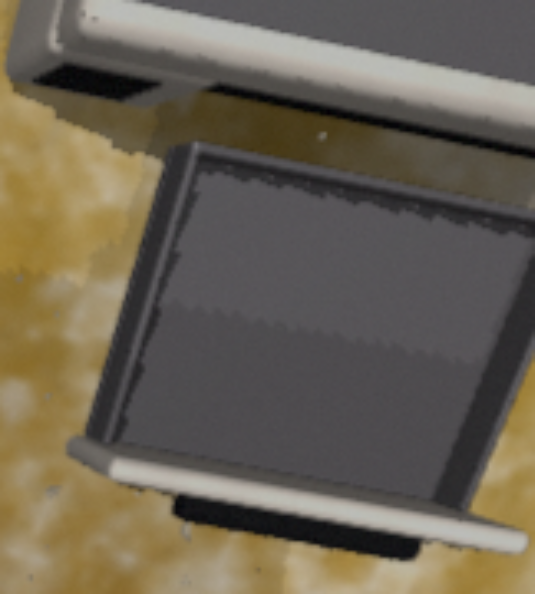

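Crop of the first wrist view: the tray is empty. The front panel's top edge runs from (383,145) to (509,165) in full-image pixels, and the tray's rear-left wall corner is at (404,44).

Run:
```python
from h import *
t=grab("top");w=np.load("w1.npy",allow_pickle=True).item()
a=plane(w,[(383.3,144.8),(509,165)],.053);b=plane(t,[(220.2,217.7),(266.8,210)],.053)
for x in(a,b):
    e=x[0]-x[1];print(x[:,:2].round(4).tolist(),np.linalg.norm(e),np.degrees(np.arctan2(-e[0],e[1])))
print("meet",meet([(w,(383.3,144.8)),(t,(220.2,217.7))]),meet([(w,(509,165)),(t,(266.8,210))]))
print("rear left wall",plane(w,[(404.5,44.5)],.028))
# floor corners in w: inner visible
for uv in((185,165),(505,240),(120,440),(435,500)):print(plane(w,[(350+uv[0]/3.3,uv[1]/3.3)],.012).round(4))
c=plane(t,[(188,138),(194,181.5),(279,168),(272,125)],.08)[:,:2];print("unit",c.mean(0),[np.degrees(np.arctan2(*(-(p-q))[[0,1]])).round(1) for p,q in((c[0],c[3]),(c[1],c[2]))])
```

```text
[[0.5074, 0.0936], [0.5273, -0.0377]] 0.1328194123064499 8.590556986540957
[[0.5082, 0.0906], [0.5261, -0.0408]] 0.13262651597227865 7.750256643801081
meet [0.50769667 0.09120304 0.04763778] [ 0.52675175 -0.0409665   0.04906861]
rear left wall [[0.60294837 0.10496581 0.028     ]]
[[0.602  0.0954 0.012 ]]
[[ 0.6129 -0.0117  0.012 ]]
[[0.5173 0.0785 0.012 ]]
[[ 0.5313 -0.0338  0.012 ]]
unit [0.68586034 0.04804649] [np.float64(172.8), np.float64(172.6)]
```

```bash
echo '[[[0.0017,0.0404,0,0,0,0],[0.0017,0.0404,0,0,0,0],[0.0017,0.0404,0,0,0,0],[0.0017,0.0404,0,0,0,0],[0.0017,0.0404,0,0,0,0]]]' | python3 inch.py
echo '[[[0.0017,0.0404,0,0,0,0],[0,0,0,0,0,0.131],[0,0,0,0,0,0],[0,0,0,0,0,0]]]' | python3 inch.py
python3 - <<'E'
from h import *
o=robot.get_obs();T=R.from_rotvec(o["tool_rot"]).as_matrix();p=o["eef_pos"];print(T[:,1],T.T@(np.array([.5695,.034,.1])-p))
g=grab("wrist");cv2.imwrite("pics/w4.png",g["image"])
E
```

```text
time_s: 5.7
eef_pos: [0.5576, 0.071, 0.1216]
tool_rot: [-3.112, -0.432, 0.002]
contact_force: [0.3, 0.2, -0.8]
width: 0.0519
grasp_force: 63.3
time_s: 6.1
eef_pos: [0.5698, 0.0345, 0.1217]
tool_rot: [-3.133, -0.232, 0.002]
contact_force: [-0.2, 0.2, 0.3]
width: 0.0523
grasp_force: 63.3
[ 1.47456803e-01 -9.89068450e-01 -3.03910088e-04] [-0.00032435  0.00044971  0.0217174 ]
```

View pics/w4.png

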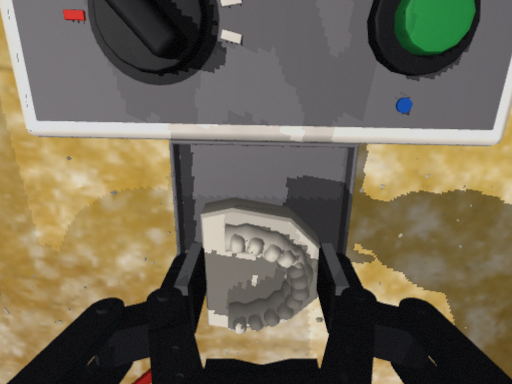

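The cast is square and centred over the tray: tray walls at u 175–353, cast centre at 262. Lowering it now.

```bash
echo '[[[0,0,0.025,0,0,0],[0,0,0.025,0,0,0],[0,0,0.02,0,0,0],[0,0,0.004,0,0,0],[0,0,0.002,0,0,0]]]' | python3 inch.py
echo '[[[0,0,0.001,0,0,0],[0,0,0.001,0,0,0],[0,0,0.001,0,0,0],[0,0,0.001,0,0,0],[0,0,0,0,0,0]]]' | python3 inch.py
```

```text
time_s: 6.65
eef_pos: [0.5701, 0.0349, 0.046]
tool_rot: [-3.133, -0.231, 0.002]
contact_force: [0.9, -1.0, -0.8]
width: 0.0518
grasp_force: 63.3
time_s: 7.15
eef_pos: [0.5706, 0.0342, 0.0425]
tool_rot: [-3.133, -0.227, -0.0]
contact_force: [-0.0, 0.0, -1.9]
width: 0.0526
grasp_force: 63.3
```

```bash
echo '[[[0,0,0.001,0,0,0],[0,0,0.0005,0,0,0],[0,0,0,0,0,0]]]' | python3 inch.py
echo '[[[0,0,0.001,0,0,0],[0,0,0.0005,0,0,0],[0,0,0,0,0,0]]]' | python3 inch.py
```

```text
time_s: 7.45
eef_pos: [0.5704, 0.0342, 0.0407]
tool_rot: [-3.133, -0.227, 0.0]
contact_force: [0.3, -0.3, -0.7]
width: 0.0522
grasp_force: 63.3
time_s: 7.75
eef_pos: [0.5715, 0.0343, 0.0403]
tool_rot: [3.133, 0.227, 0.003]
contact_force: [-1.7, 1.4, 17.3]
width: 0.0524
grasp_force: 65.3
```

Contact at 40 mm, as expected. Releasing, lifting, then looking.

```bash
echo '[[[0,0,-0.0007,0,0,0],[0,0,0,0,0,0]]]' | python3 inch.py
echo '[[[0,0,0,0,0,0],[0,0,0,0,0,0],[0,0,0,0,0,0]]]' | python3 inch.py 0.068
echo '[[[0,0,-0.01,0,0,0],[0,0,-0.02,0,0,0],[0,0,-0.03,0,0,0],[0,0,-0.03,0,0,0],[0,0,0,0,0,0]]]' | python3 inch.py
python3 - <<'E'
from h import *
g=grab("wrist");cv2.imwrite("pics/w5.png",g["image"]);o=robot.get_obs();print(o["eef_pos"])
E
```

```text
time_s: 7.95
eef_pos: [0.5709, 0.0343, 0.0404]
tool_rot: [3.133, 0.227, 0.002]
contact_force: [-0.2, 0.6, 10.8]
width: 0.0523
grasp_force: 64.4
time_s: 8.25
eef_pos: [0.5703, 0.0342, 0.0398]
tool_rot: [-3.133, -0.227, 0.001]
contact_force: [-0.2, -0.4, -0.2]
width: 0.0684
grasp_force: 0.0
time_s: 8.75
eef_pos: [0.5726, 0.0343, 0.1342]
tool_rot: [3.133, 0.227, 0.009]
contact_force: [0.4, -0.7, -1.6]
width: 0.068
grasp_force: 0.0
[0.57174944 0.03422115 0.13243843]
```

View pics/w5.png

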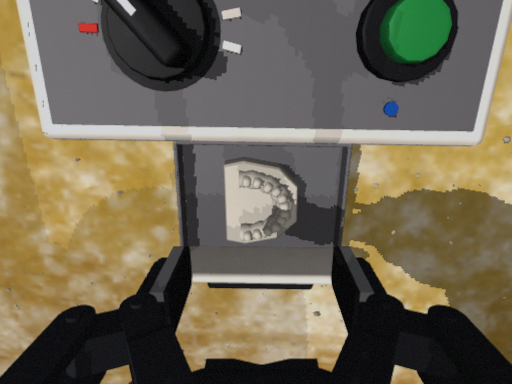

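The cast sits on its base well inside the tray. Next I'll close the fingers, go in front of the pull and descend.

```bash
echo '[[[-0.033,0,0,0,0,0],[-0.033,0,0,0,0,0],[-0.033,0,0,0,0,0],[0,0,0,0,0,0],[0,0,0,0,0,0]]]' | python3 inch.py 0.0
echo '[[[0,0,0.025,0,0,0],[0,0,0.025,0,0,0],[0,0,0.025,0,0,0],[0,0,0,0,0,0]]]' | python3 inch.py
echo '[[[0.01,0,0,0,0,0],[0.008,0,0,0,0,0],[0.008,0,0,0,0,0],[0.01,0,0,0,0,0],[0.012,0,0,0,0,0]]]' | python3 inch.py
```

```text
time_s: 9.3
eef_pos: [0.4721, 0.0199, 0.1299]
tool_rot: [-3.133, -0.227, 0.001]
contact_force: [1.0, -0.3, 0.7]
width: 0.0003
grasp_force: 0.0
time_s: 9.7
eef_pos: [0.4719, 0.02, 0.0526]
tool_rot: [-3.133, -0.227, 0.006]
contact_force: [0.2, 0.6, 0.4]
width: -0.0
grasp_force: 0.0
time_s: 10.2
eef_pos: [0.5208, 0.0269, 0.0556]
tool_rot: [3.133, 0.227, 0.0]
contact_force: [-3.2, -1.9, 2.0]
width: -0.0002
grasp_force: 1.5
```

```bash
echo '[[[0.012,0,0,0,0,0],[0.012,0,0,0,0,0],[0.012,0,0,0,0,0],[0.01,0,0,0,0,0],[0.006,0,0,0,0,0]]]' | python3 inch.py
echo '[[[0.004,0,0,0,0,0],[0.004,0,0,0,0,0],[0.002,0,0,0,0,0],[0.002,0,0,0,0,0],[0.002,0,0,0,0,0]]]' | python3 inch.py
```

```text
time_s: 10.7
eef_pos: [0.5726, 0.0345, 0.0549]
tool_rot: [3.133, 0.227, 0.001]
contact_force: [-2.2, -1.9, 2.0]
width: 0.0001
grasp_force: 1.2
time_s: 11.2
eef_pos: [0.5852, 0.0364, 0.055]
tool_rot: [-3.133, -0.227, 0.0]
contact_force: [-2.2, -1.5, -1.6]
width: 0.0003
grasp_force: 1.1
```

```bash
echo '[[[0.002,0,0,0,0,0],[0.002,0,0,0,0,0],[0.002,0,0,0,0,0],[0,0,0,0,0,0]]]' | python3 inch.py
echo '[[[0.002,0,0,0,0,0],[0.002,0,0,0,0,0],[0,0,0,0,0,0]]]' | python3 inch.py
```

```text
time_s: 11.6
eef_pos: [0.5917, 0.0373, 0.0551]
tool_rot: [-3.133, -0.227, -0.001]
contact_force: [-0.2, 0.3, -0.9]
width: -0.0001
grasp_force: 0.1
time_s: 11.9
eef_pos: [0.594, 0.0377, 0.0549]
tool_rot: [-3.133, -0.227, 0.004]
contact_force: [-8.3, -2.6, 5.5]
width: 0.0
grasp_force: 4.2
```

```bash
echo '[[[0.001,0,0,0,0,0],[0.001,0,0,0,0,0],[0,0,0,0,0,0]]]' | python3 inch.py
```

```text
time_s: 12.2
eef_pos: [0.5942, 0.0378, 0.0547]
tool_rot: [-3.133, -0.227, 0.009]
contact_force: [-17.2, -5.6, 12.7]
width: 0.0001
grasp_force: 8.9
```

The drawer is against its stop. I'll back off, rise, and measure the dial and button from two wrist positions.

```bash
echo '[[[-0.01,0,0,0,0,0],[-0.02,0,-0.03,0,0,0],[0,0,-0.05,0,0,0],[0,0,-0.04,0,0,0],[0,0,0,0,0,0]]]' | python3 inch.py
python3 - <<'E'
from h import *
np.save("w6.npy",grab("wrist"),allow_pickle=True)
E
echo '[[[0.03,-0.03,-0.03,0,0,0],[0.02,-0.03,-0.03,0,0,0],[0,0,0,0,0,0],[0,0,0,0,0,0]]]' | python3 inch.py
python3 - <<'E'
from h import *
np.save("w7.npy",grab("wrist"),allow_pickle=True);o=robot.get_obs();print(o["eef_pos"])
d6,d7=[np.load(f"w{i}.npy",allow_pickle=True).item() for i in(6,7)]
for d in(d6,d7):
    g=proj(d,[[.675,.096,.085],[.687,-.018,.09]]);print("pred dial, button",g.round())
    x,y=g[0].astype(int);roi=(max(x-130,0),max(y-110,0),x+130,y+110)
    for n,lo,hi in(("red",(0,150,60),(8,255,255)),("red2",(172,150,60),(179,255,255)),("green",(45,120,40),(80,255,255)),("white",(0,0,130),(179,50,255))):
        b,_=blobs(d,lo,hi,12,roi if n!="green" else None);print(n,[(np.round(c,1).tolist(),s[2:].tolist()) for c,s in b])
cv2.imwrite("pics/w67.png",np.hstack([cv2.resize(d["image"],None,fx=.78,fy=.78) for d in(d6,d7)]))
E
```

```text
time_s: 12.7
eef_pos: [0.5706, 0.0339, 0.1804]
tool_rot: [3.133, 0.227, 0.014]
contact_force: [0.9, 0.6, -0.7]
width: 0.0004
grasp_force: 0.0
time_s: 13.15
eef_pos: [0.6073, 0.0998, 0.2332]
tool_rot: [3.133, 0.23, -0.0]
contact_force: [-1.0, -0.6, -1.1]
width: 0.0005
grasp_force: 0.0
[0.6065372  0.09907004 0.2325099 ]
pred dial, button [[184.  30.]
 [377.  37.]]
red [([125.9, 36.0], [15, 7, 101])]
red2 []
green [([378.6, 36.7], [54, 54, 2223])]
white [([177.9, 105.6], [244, 135, 4620]), ([154.4, 12.7], [28, 28, 206]), ([225.7, 2.3], [13, 7, 59]), ([127.9, 10.1], [16, 13, 111]), ([237.6, 24.7], [16, 9, 95]), ([237.7, 50.5], [15, 10, 94])]
pred dial, button [[279. 102.]
 [424. 108.]]
red [([233.3, 104.9], [11, 5, 51])]
red2 []
green [([426.6, 109.8], [42, 38, 1229])]
white [([275.5, 78.4], [221, 173, 6219]), ([282.1, 59.6], [7, 13, 68]), ([263.5, 61.6], [8, 13, 66]), ([299.2, 66.6], [10, 12, 65]), ([247.5, 71.2], [10, 11, 64]), ([312.1, 79.8], [12, 11, 62]), ([236.7, 86.6], [12, 10, 64]), ([268.1, 97.3], [18, 20, 106]), ([318.2, 97.2], [12, 7, 59]), ([316.7, 115.3], [12, 7, 57]), ([166.3, 120.4], [12, 8, 20]), ([372.1, 177.5], [19, 8, 77]), ([288.8, 189.2], [35, 23, 252]), ([391.3, 179.9], [7, 3, 14]), ([326.0, 182.3], [7, 7, 27]), ([340.7, 182.1], [9, 6, 43]), ([353.6, 180.5], [7, 3, 13]), ([308.9, 187.6], [14, 9, 65]), ([189.5, 189.3], [8, 7, 38]), ([264.8, 196.8], [6, 3, 14])]
```

Run:
```python
from h import *
from scipy.optimize import least_squares
d6,d7=[np.load(f"w{i}.npy",allow_pickle=True).item() for i in(6,7)]
uv=[(233.3,104.9),(236.7,86.6),(247.5,71.2),(263.5,61.6),(282.1,59.6),(299.2,66.6),(312.1,79.8),(318.2,97.2),(316.7,115.3)]
uv6=[(125.9,36),(127.9,10.1),(237.6,24.7),(237.7,50.5)];i6=[0,1,7,8]
k=np.arange(9)*np.radians(24)
def fit(d,uv,k,z):
    w=plane(d,uv,z)[:,:2]
    f=lambda p:(w-(p[:2]+p[3]*np.c_[-np.sin(p[2]-k),np.cos(p[2]-k)])).ravel()  # unit y at yaw p2
    r=least_squares(f,[.675,.096,.14,.034]);return r.x,np.abs(r.fun).max()
for z in(.08,.082):
    x,e=fit(d7,uv,k,z);print(z,x.round(4),np.degrees(x[2]).round(1),e.round(4)); x6,e=fit(d6,uv6,k[i6],z);print("  w6",x6.round(4),e.round(4))
print("heights",meet([(d6,uv6[0]),(d7,uv[0])]),meet([(d6,uv6[3]),(d7,uv[8])]))
print("green",meet([(d6,(378.6,36.7)),(d7,(426.6,109.8))]))
b,l=blobs(d7,(0,0,130),(179,50,255),80,(255,82,285,112))
ys,xs=np.nonzero(l);w=np.float32(plane(d7,np.c_[xs,ys],.112)[:,:2])
vx,vy,x0,y0=cv2.fitLine(w,cv2.DIST_L2,0,.01,.01).ravel();x,e=fit(d7,uv,k,.08)
c=w.mean(0)-x[:2];yd=np.array([-np.sin(x[2]),np.cos(x[2])])
ang=lambda v:np.degrees(np.arctan2(yd[1],yd[0])-np.arctan2(v[1],v[0]))
print("pointer px",len(xs),"line",ang((vx,vy)),"centre",ang(c),np.linalg.norm(c), "line dist to axis",abs(np.cross((vx,vy),x[:2]-w.mean(0))))
```

```text
0.08 [0.6714 0.0973 0.1272 0.0347] 7.3 0.0003
  w6 [0.6717 0.0978 0.1297 0.0349] 0.0001
0.082 [0.6715 0.0975 0.1272 0.0345] 7.3 0.0003
  w6 [0.6715 0.0973 0.1297 0.0345] 0.0001
heights [0.66700154 0.13153005 0.08190538] [0.66870902 0.0630248  0.08119539]
green [ 0.68632289 -0.01666091  0.09692118]
pointer px 110 line 47.83748921931923 centre 48.49377080305548 0.01113275079257855 line dist to axis 0.00012751504759511267<stdin>:20: DeprecationWarning: Arrays of 2-dimensional vectors are deprecated. Use arrays of 3-dimensional vectors instead. (deprecated in NumPy 2.0)
```

Pointer is at 48°, which is click 2, so three more clicks are needed (+72°). Dial axis is at (0.6715, 0.0975) and unit yaw about 7.4°. I'll use the flipped grasp, with the camera on the robot's side, to stay clear of the shelf. First I turn the tool.

```bash
for i in 1; do
echo '[[[0,0,0,0,0,-0.1484],[0,0,0,0,0,-0.1484],[0,0,0,0,0,-0.1484],[0,0,0,0,0,-0.1484],[0,0,0,0,0,-0.1484]]]' | python3 inch.py 0.04
echo '[[[0,0,0,0,0,-0.1484],[0,0,0,0,0,-0.1484],[0,0,0,0,0,-0.1484],[0,0,0,0,0,-0.1484],[0,0,0,0,0,-0.1484]]]' | python3 inch.py
echo '[[[0,0,0,0,0,-0.1484],[0,0,0,0,0,-0.1484],[0,0,0,0,0,-0.1484],[0,0,0,0,0,-0.1484],[0,0,0,0,0,-0.1484]]]' | python3 inch.py
echo '[[[0,0,0,0,0,-0.1484],[0,0,0,0,0,-0.1484],[0,0,0,0,0,-0.1484],[0,0,0,0,0,-0.1484],[0,0,0,0,0,-0.1484]]]' | python3 inch.py
echo '[[[0,0,0,0,0,-0.1484],[0,0,0,0,0,-0.1484],[0,0,0,0,0,-0.1484],[0,0,0,0,0,-0.1484],[0,0,0,0,0,-0.1484]]]' | python3 inch.py
echo '[[[0,0,0,0,0,-0.1484],[0,0,0,0,0,0],[0,0,0,0,0,0]]]' | python3 inch.py
done | tail -6
cat > err.py <<'E'
import sys
from h import *
x,y,z=map(float,sys.argv[1:4]);o=robot.get_obs();T=R.from_rotvec(o["tool_rot"]).as_matrix()
print(o["time_s"],"pos",o["eef_pos"].round(4),"tool x ang",np.degrees(np.arctan2(T[1,0],T[0,0])).round(2),"tilt",T[:2,2].round(4),"move",(T.T@(np.array([x,y,z])-o["eef_pos"])).round(4),"q",o["qpos"].round(2),"F",o["contact_force"].round(1),"M",o["ft_torque"].round(2))
E
python3 err.py .6715 .0975 .15
```

```text
time_s: 16.0
eef_pos: [0.6067, 0.0984, 0.2328]
tool_rot: [1.303, -2.857, -0.001]
contact_force: [0.6, -0.6, -0.3]
width: 0.0398
grasp_force: 0.0
16.0 pos [0.6067 0.0984 0.2328] tool x ang -130.95 tilt [-0.0017 -0.0002] move [-0.0419 -0.0496  0.0827] q [ 0.11  0.46  1.7  -0.    0.98 -2.32] F [ 0.6 -0.6 -0.3] M [ 0.01 -0.   -0.05]
```

```bash
echo '[[[-0.021,-0.025,0.02,0,0,0],[-0.021,-0.0248,0.02,0,0,0],[0,0,0.02,0,0,0],[0,0,0.022,0,0,0],[0,0,0,0,0,0]]]' | python3 inch.py >/dev/null
echo '[[[0,0,0,0,0,0],[0,0,0,0,0,0]]]' | python3 inch.py >/dev/null; python3 err.py .6715 .0975 .12
python3 - <<'E'
from h import *
g=grab("wrist");cv2.imwrite("pics/w8.png",g["image"])
E
```

```text
16.7 pos [0.673  0.0985 0.1531] tool x ang -130.71 tilt [0.0014 0.0001] move [0.0018 0.0006 0.0331] q [ 0.1   0.63  1.61 -0.    0.9  -2.33] F [ 0.1 -0.5 -0.2] M [-0.    0.    0.03]
```

View pics/w8.png

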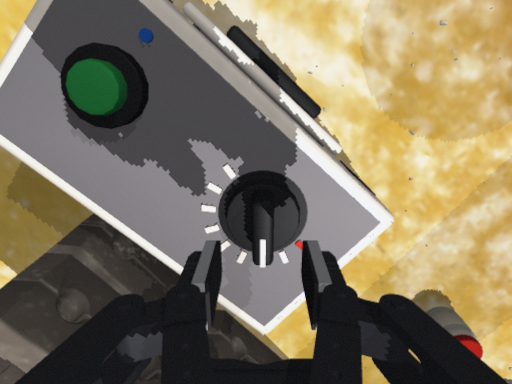

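The view shows the bar grip at u≈262, centred and aligned between the fingers (218–304), with the drawer shut. Descend and grip the dial.

```bash
echo '[[[0.0018,0.0005,0.012,0,0,0],[0,0,0.012,0,0,0],[0,0,0.009,0,0,0],[0,0,0,0,0,0]]]' | python3 inch.py
echo '[[[0,0,0,0,0,0],[0,0,0,0,0,0],[0,0,0,0,0,0],[0,0,0,0,0,0],[0,0,0,0,0,0]]]' | python3 inch.py 0.005; python3 err.py .6715 .0975 .12
```

```text
time_s: 17.15
eef_pos: [0.6699, 0.0974, 0.1169]
tool_rot: [1.311, -2.852, -0.001]
contact_force: [-0.7, -0.8, 0.4]
width: 0.0403
grasp_force: 0.0
time_s: 17.65
eef_pos: [0.6712, 0.0975, 0.1193]
tool_rot: [-1.312, 2.854, -0.0]
contact_force: [0.6, -0.3, 2.9]
width: 0.0105
grasp_force: 61.4
17.65 pos [0.6712 0.0975 0.1193] tool x ang -130.63 tilt [0.0007 0.    ] move [-0.0002 -0.0002 -0.0007] q [ 0.1   0.66  1.64 -0.    0.84 -2.33] F [ 0.6 -0.3  2.9] M [-0.09  0.01  0.01]
```

```bash
echo '[[[0,0,0,0,0,0.14],[0,0,0,0,0,0.14],[0,0,0,0,0,0.139],[0,0,0,0,0,0],[0,0,0,0,0,0]]]' | python3 inch.py | grep force; python3 err.py .6715 .0975 .12
echo '[[[0,0,0,0,0,0.14],[0,0,0,0,0,0.14],[0,0,0,0,0,0.139],[0,0,0,0,0,0],[0,0,0,0,0,0]]]' | python3 inch.py| grep force; python3 err.py .6715 .0975 .12
echo '[[[0,0,0,0,0,0.14],[0,0,0,0,0,0.14],[0,0,0,0,0,0.139],[0,0,0,0,0,0],[0,0,0,0,0,0]]]' | python3 inch.py| grep force; python3 err.py .6715 .0975 .12
```

```text
contact_force: [1.2, -2.5, 5.3]
grasp_force: 61.8
18.15 pos [0.6713 0.0974 0.1193] tool x ang -154.39 tilt [ 0.0009 -0.0001] move [-0.0002  0.     -0.0007] q [ 0.1   0.66  1.64 -0.    0.84 -1.92] F [ 1.2 -2.5  5.3] M [-0.43 -0.26 -0.06]
contact_force: [1.2, -3.5, 5.4]
grasp_force: 61.8
18.65 pos [0.6714 0.0972 0.1193] tool x ang -178.42 tilt [ 0.0009 -0.0002] move [-0.0001  0.0003 -0.0007] q [ 0.1   0.66  1.64 -0.    0.84 -1.5 ] F [ 1.2 -3.5  5.4] M [-0.63 -0.19 -0.01]
contact_force: [1.8, -5.4, 5.5]
grasp_force: 61.8
19.15 pos [0.6714 0.0971 0.1193] tool x ang 157.57 tilt [ 0.0009 -0.0004] move [ 0.      0.0004 -0.0007] q [ 0.1   0.66  1.64 -0.    0.84 -1.08] F [ 1.8 -5.4  5.5] M [-0.87 -0.25 -0.03]
```

Moment about the axis is near zero, so the dial is seated in a click. Release, rise straight up, and measure the pointer.

```bash
echo '[[[0,0,0,0,0,0],[0,0,0,0,0,0],[0,0,0,0,0,0]]]' | python3 inch.py 0.04 >/dev/null
echo '[[[0,0,-0.02,0,0,0],[0,0,-0.04,0,0,0],[0,0,-0.04,0,0,0],[0,0,0,0,0,0],[0,0,0,0,0,0]]]' | python3 inch.py
cat > ptr.py <<'E'
from h import *
d=grab("wrist");c=np.array([.6715,.0975]);print(proj(d,[[*c,.082]]))
x,y=proj(d,[[*c,.1]])[0].astype(int);roi=(max(x-90,0),max(y-90,0),x+90,y+90)
yaw=np.radians(7.35);yd=np.pi/2+yaw
for n,lo,hi in(("red",(0,150,60),(8,255,255)),("white",(0,0,120),(179,55,255))):
    for b,s in blobs(d,lo,hi,8,roi)[0]:
        for z in(.082,.112):
            w=plane(d,[b],z)[0,:2]-c;r=np.linalg.norm(w)
            if (z<.1 and .031<r<.038) or (z>.1 and r<.021): print(n,b.round(1),s[2:],"z",z,"r",r.round(4),"cw deg",((np.degrees(yd-np.arctan2(w[1],w[0]))+90)%360-90).round(1))
E
python3 ptr.py
```

```text
time_s: 19.95
eef_pos: [0.6713, 0.0977, 0.2198]
tool_rot: [0.615, 3.079, 0.001]
contact_force: [-0.1, -0.5, -1.1]
width: 0.04
grasp_force: 0.0
[[260.51584203 183.93281849]]
red [296.9 163.5] [11  8 48] z 0.082 r 0.0344 cw deg -0.5
white [260.1 213.6] [  7  29 149] z 0.112 r 0.0138 cw deg 121.2
white [291.7 208.3] [13 14 82] z 0.082 r 0.0346 cw deg 69.5
white [244.8 218.8] [12 13 81] z 0.082 r 0.0346 cw deg 143.2
white [276.5 218.7] [ 8 11 56] z 0.082 r 0.0345 cw deg 96.4
```

The pointer is at 121°, which is the fifth mark. Next I close the fingers and go above the start button.

```bash
python3 err.py .6863 -.0167 .135
python3 - <<'E'
from h import *
d=grab("wrist");d7=np.load("w7.npy",allow_pickle=True).item()
b,_=blobs(d,(45,120,40),(80,255,255),100);print([(c,s) for c,s in b])
if b: c=max(b,key=lambda k:k[1][4])[0];print(meet([(d,c),(d7,(426.6,109.8))]))
E
```

```text
20.0 pos [0.6707 0.0976 0.2186] tool x ang 157.38 tilt [-0.0002  0.0001] move [-0.0584 -0.0995  0.0836] q [ 0.1   0.55  1.56  0.    1.02 -1.08] F [-0.3  0.2 -0.9] M [-0.03 -0.02  0.03]
[(array([142.91473684, 254.97789474]), array([125, 238,  37,  35, 950], dtype=int32))]
[ 0.68621179 -0.01739151  0.09526171]
```

```bash
echo '[[[-0.0195,-0.0332,0,0,0,0],[-0.0195,-0.0332,0,0,0,0],[-0.0194,-0.0333,0.02,0,0,0],[0,0,0.03,0,0,0],[0,0,0.03,0,0,0]]]' | python3 inch.py 0.0 >/dev/null
echo '[[[0,0,0,0,0,0],[0,0,0,0,0,0]]]' | python3 inch.py ; python3 err.py .6863 -.017 .122
```

```text
time_s: 20.75
eef_pos: [0.6858, -0.0168, 0.138]
tool_rot: [-0.616, -3.078, 0.0]
contact_force: [0.9, 0.3, 0.4]
width: 0.0
grasp_force: 0.0
20.75 pos [ 0.6858 -0.0168  0.138 ] tool x ang 157.36 tilt [-0.0025  0.0002] move [-0.0006  0.      0.016 ] q [-0.07  0.65  1.6   0.    0.89 -1.24] F [0.9 0.3 0.4] M [-0.06  0.02 -0.01]
```

```bash
echo '[[[0,0,0.006,0,0,0],[0,0,0.006,0,0,0],[0,0,0.003,0,0,0],[0,0,0,0,0,0]]]' | python3 inch.py | sed -n '2p;4p'
echo '[[[0,0,0.002,0,0,0],[0,0,0,0,0,0]]]' | python3 inch.py| sed -n '2p;4p'
echo '[[[0,0,0.002,0,0,0],[0,0,0,0,0,0]]]' | python3 inch.py| sed -n '2p;4p'
echo '[[[0,0,0.002,0,0,0],[0,0,0,0,0,0]]]' | python3 inch.py| sed -n '2p;4p'
```

```text
eef_pos: [0.6868, -0.0168, 0.1241]
contact_force: [0.3, 2.2, 2.1]
eef_pos: [0.6867, -0.0169, 0.1221]
contact_force: [1.7, 1.9, 3.0]
eef_pos: [0.6868, -0.0169, 0.1209]
contact_force: [-2.6, 3.4, 13.0]
eef_pos: [0.6869, -0.0169, 0.1204]
contact_force: [-9.5, 2.5, 34.0]
```

Stiff at 121 mm. I'll check the travel by backing off in steps and watching the spring force.

```bash
python3 - <<'E'
from h import *
d=grab("wrist");cv2.imwrite("pics/p0.png",d["image"]);b,_=blobs(d,(45,100,30),(80,255,255),20);print([(c.round(1),s) for c,s in b])
o=robot.get_obs();print(o["eef_pos"],o["contact_force"])
E
echo '[[[0,0,-0.004,0,0,0],[0,0,0,0,0,0],[0,0,0,0,0,0]]]' | python3 inch.py| sed -n '2p;4p'
for i in 1; do echo '[[[0,0,-0.001,0,0,0],[0,0,0,0,0,0],[0,0,0,0,0,0]]]' | python3 inch.py| sed -n '2p;4p'
echo '[[[0,0,-0.001,0,0,0],[0,0,0,0,0,0],[0,0,0,0,0,0]]]' | python3 inch.py| sed -n '2p;4p'
echo '[[[0,0,-0.001,0,0,0],[0,0,0,0,0,0],[0,0,0,0,0,0]]]' | python3 inch.py| sed -n '2p;4p'
echo '[[[0,0,-0.001,0,0,0],[0,0,0,0,0,0],[0,0,0,0,0,0]]]' | python3 inch.py| sed -n '2p;4p'
echo '[[[0,0,-0.002,0,0,0],[0,0,0,0,0,0],[0,0,0,0,0,0]]]' | python3 inch.py| sed -n '2p;4p'
echo '[[[0,0,-0.002,0,0,0],[0,0,0,0,0,0],[0,0,0,0,0,0]]]' | python3 inch.py| sed -n '2p;4p'; done
python3 - <<'E'
from h import *
d=grab("wrist");b,_=blobs(d,(45,100,30),(80,255,255),20);print([(c.round(1),s) for c,s in b]);print(robot.get_obs()["eef_pos"])
E
```

```text
[(array([259.6, 236.7]), array([233, 225,  55,  28, 796], dtype=int32))]
[ 0.68692392 -0.01688384  0.12044461] [-10.30028578   3.57076754  34.34974813]
eef_pos: [0.6868, -0.017, 0.1221]
contact_force: [2.1, 1.0, 2.8]
eef_pos: [0.6866, -0.0171, 0.1227]
contact_force: [1.6, 0.7, 2.9]
eef_pos: [0.6864, -0.0171, 0.1238]
contact_force: [0.9, 0.2, 3.0]
eef_pos: [0.6863, -0.017, 0.1248]
contact_force: [1.0, -0.2, 2.6]
eef_pos: [0.6863, -0.017, 0.1258]
contact_force: [-0.1, -1.5, 1.3]
eef_pos: [0.6863, -0.017, 0.1278]
contact_force: [0.3, 1.1, -0.2]
eef_pos: [0.6865, -0.017, 0.1299]
contact_force: [0.9, -0.1, 0.3]
[(array([260.5, 233.1]), array([ 234,  218,   54,   34, 1124], dtype=int32))]
[ 0.68645878 -0.01699507  0.12989132]
```

Run:
```python
from h import *
d=grab("wrist");o=robot.get_obs();T=R.from_rotvec(o["tool_rot"]).as_matrix()
m=cv2.inRange(cv2.cvtColor(d["image"],cv2.COLOR_BGR2HSV),(45,100,30),(80,255,255))
m0=cv2.inRange(cv2.cvtColor(cv2.imread("pics/p0.png"),cv2.COLOR_BGR2HSV),(45,100,30),(80,255,255))
ed=lambda m:np.mean([np.nonzero(m[:,u])[0].min() for u in range(252,270)])
pred=np.array([.68692392,-.01688384,.12044461])
far=np.array([.6863,-.017,0])+.014*T[:,0]
for n,mm,p in(("up",m,o["eef_pos"]),("down",m0,pred)):
    f=lambda z:proj(d,[far+[0,0,z]+(o["eef_pos"]-p)])[0,1]  # shift target instead of camera
    zs=np.linspace(.07,.11,401);v=np.array([f(z) for z in zs]);print(n,ed(mm),zs[np.argmin(abs(v-ed(mm)))])
```

```text
up 218.16666666666666 0.09240000000000001
down 225.11111111111111 0.0922
```

Run:
```python
from h import *
d=grab("wrist");a=cv2.imread("pics/p0.png")
for n,im in(("up",d["image"]),("down",a)):
    for u in(250,262,272):print(n,u,im[210:262,u,1].tolist())
for z in(.084,.088,.09,.096):print(z,proj(d,[np.array([.6863,-.017,z])+.014*R.from_rotvec(robot.get_obs()["tool_rot"]).as_matrix()[:,0]]))
```

```text
up 250 [26, 29, 24, 26, 27, 24, 24, 23, 25, 22, 37, 58, 62, 63, 61, 64, 69, 75, 90, 125, 137, 138, 137, 137, 135, 125, 95, 77, 73, 69, 79, 81, 83, 83, 83, 86, 86, 83, 85, 84, 85, 84, 85, 86, 85, 84, 83, 85, 86, 84, 85, 85]
up 262 [24, 24, 25, 27, 26, 22, 26, 24, 55, 67, 68, 71, 74, 76, 81, 84, 93, 135, 151, 147, 143, 140, 139, 138, 138, 103, 77, 78, 68, 37, 19, 12, 15, 14, 12, 16, 13, 16, 12, 18, 14, 14, 17, 19, 14, 17, 13, 17, 13, 18, 15, 15]
up 272 [27, 26, 30, 27, 26, 28, 25, 26, 27, 25, 45, 66, 73, 74, 75, 78, 82, 88, 95, 130, 154, 159, 155, 147, 141, 139, 140, 138, 106, 78, 83, 85, 83, 85, 84, 85, 85, 84, 84, 83, 85, 86, 85, 85, 82, 81, 86, 86, 81, 76, 83, 85]
down 250 [10, 21, 30, 29, 30, 24, 26, 27, 24, 28, 29, 29, 25, 24, 30, 25, 45, 65, 74, 81, 112, 133, 136, 137, 135, 136, 126, 95, 72, 71, 81, 85, 86, 83, 84, 84, 85, 85, 85, 85, 84, 84, 86, 86, 84, 85, 83, 76, 74, 74, 74, 73]
down 262 [22, 34, 33, 32, 26, 28, 25, 26, 28, 25, 26, 27, 25, 26, 28, 60, 68, 72, 102, 140, 151, 145, 143, 141, 139, 139, 103, 75, 67, 37, 15, 16, 15, 11, 16, 14, 10, 15, 16, 15, 17, 16, 18, 13, 16, 13, 16, 15, 16, 18, 15, 13]
down 272 [18, 23, 41, 42, 33, 28, 26, 28, 23, 25, 26, 29, 28, 21, 27, 28, 26, 53, 77, 91, 95, 127, 156, 159, 152, 146, 140, 138, 125, 89, 82, 85, 85, 84, 86, 84, 86, 86, 86, 83, 86, 83, 85, 85, 85, 83, 87, 85, 85, 86, 85, 85]
0.084 [[260.61661916 211.88526083]]
0.088 [[260.61001236 214.82079614]]
0.09 [[260.60659978 216.33707607]]
0.096 [[260.59589544 221.09323082]]
```

The visible side wall of the button shrank from about 9 px to 3 px when pressed, against about 0.77 px/mm. With the hard stop, that means the full 6 mm of travel, and it has come back up. I'll retreat and check the dial and drawer once more.

```bash
echo '[[[0,0,-0.02,0,0,0],[0.01,0.02,-0.03,0,0,0],[0.014,0.023,-0.03,0,0,0],[0.02,0.03,0,0,0,0],[0.014,0.025,0,0,0,0]]]' | python3 inch.py >/dev/null
echo '[[[0,0,0,0,0,0],[0,0,0,0,0,0],[0,0,0,0,0,0]]]' | python3 inch.py; python3 ptr.py
```

```text
time_s: 24.85
eef_pos: [0.6707, 0.095, 0.2097]
tool_rot: [-0.618, -3.08, 0.0]
contact_force: [0.2, -0.7, -0.4]
width: -0.0
grasp_force: 0.0
[[264.05980256 187.58594958]]
red [301.8 166.5] [11  8 51] z 0.082 r 0.0343 cw deg -0.5
white [225.4 185.1] [4 3 8] z 0.082 r 0.031 cw deg 213.9
white [223.9 199.8] [14 13 77] z 0.082 r 0.0342 cw deg 192.3
white [304.2 200.1] [13 10 76] z 0.082 r 0.0344 cw deg 48.2
white [230.5 206.4] [5 5 8] z 0.082 r 0.0319 cw deg 179.4
white [263.9 218.5] [  6  29 150] z 0.112 r 0.0135 cw deg 121.6
white [232.5 214.2] [13 11 71] z 0.082 r 0.0349 cw deg 168.4
white [295.  214.1] [11 11 67] z 0.082 r 0.0345 cw deg 72.2
white [247.  223.3] [ 9 12 66] z 0.082 r 0.0345 cw deg 144.3
white [280.5 223.3] [ 8 12 62] z 0.082 r 0.0344 cw deg 96.3
```

```bash
python3 -c "
from rig import robot, eyes
print(robot.close_job())"
```

```text
the job is handed in; nothing more can be done
None
```

The job is handed in at about 25 s: the white cast is in the tray and the drawer is shut to its stop, then the dial was set to the fifth mark (pointer measured at 121°, mark at 120°), then start was pressed to its hard stop and released; the yellow cast, bottle and jar were not approached, though I did not re-measure them at the end.

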